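Unclamp a circuit board and hold it level over the inspection camera

TASK

The circuit board in the inspection holder is held down by two sprung clamp jaws: wind the holder's key clockwise, a part turn at a time, all the way to its stop so that both jaws draw clear, leaving the board on its posts meanwhile. Then lift the board straight up and finish while still holding it in the gripper, level and still, about 100 mm above its posts and right over where it rested, so that the camera below sees its underside. Never tip the board over, and leave the other things on the bench where they are.

Things in the scene. Friction and masses are not known exactly. Their poses are not given: they have to be found in the camera images.
- holder: Inspection holder fixed to the bench: grey base plate 160 x 360 x 12 mm, its middle 10 mm to +y of the origin. Origin on the bench surface; own x across, own y along the plate, z up. Board on four brass posts around (0, +70 mm), upward camera beneath (top at 32 mm). Key housing 50 x 50 mm, 52 mm tall, at (0, -110 mm). Only the board's heat sink (to 85 mm) and the key (to 98 mm) stand above 66 mm.
- rest (a point): Point on the holder midway between the four posts, at their tops, 50 mm above the bench: where the underside centre of the board rests. Axes as the holder's.
- lip_far (a point): Inner top edge, mid-width, of the steel clamp jaw at the board's +y end: 60 mm wide, top 60 mm above the bench. With the key at 0 its lip lies 9 mm over the board's edge, 2 mm above the board. It draws straight outwards (holder +y) 4 mm per rad of key, so it is clear of the board from about 2.3 rad and 7 mm clear at the stop.
- lip_near (a point): The same on the mirrored jaw at the board's other (-y) end, the key's side; it draws outwards to holder -y, together with the other.
- key (a joint): Angle of the winding key, rad: 0 unwound, grows clockwise seen from above, hard stop at 4.0 (fully wound). It starts anywhere from 0 to 0.7. Sprung, but ratchet-like friction keeps it where it is left; it takes up to 0.09 N m to turn.
- key_grip (a point): On the key's vertical axis, 92 mm above the bench, at the height to pinch. The key is an upright flat steel blade 40 mm long (point x), 9 mm thick (point y), from 66 to 98 mm above the bench; the point turns with it. Free space around it above 66 mm (the heat sink's middle is 180 mm away).
- board: Green circuit board, 100 (x) x 140 (y) x 3 mm, about 0.2 to 0.35 kg, loose on the posts. Origin at the centre of its underside. In its middle a finned aluminium heat sink, 36 (x) x 42 mm (y), top 35 mm above the origin: the place to grip; the centre of mass is under it. Capacitors 12 mm across, tops at 15 mm, at (+-36, +-45) mm; the rest is under 6 mm.
- dish: small open steel bowl, 48 mm across, 18 mm tall, standing on the holder's base plate near the key. Origin at the centre of its underside. Bystander.
- tape: roll of masking tape lying flat, 100 mm outside, 76 mm hole, 18 mm tall. Origin at the centre of its underside. Bystander.
- driver: screwdriver with black handle, 160 mm long, lying flat. Origin at the centre of its underside. Bystander.
- tweezers: steel tweezers, 120 mm long, 6 mm tall, lying flat. Origin at the centre of its underside. Bystander.
- spool: small blue flanged spool standing upright, 56 mm across, 48 mm tall. Origin at the centre of its underside. Bystander.
- bottle: small white bottle with black cap, 44 mm across, 100 mm tall. Origin at the centre of its underside. Bystander.
Things that resemble listed ones, but are neither listed nor needed, are in the scene too. Leave any black or brown look-alike of the board alone.

How it is judged:
By the outcome, as a careful person would: the job done as asked, in the order asked, and still so for the second after the job is handed in, while the arm keeps its last pose, push and grip.
It also fails if it takes over 67 s, if anything falls off the work surface, if the arm or the gripper's body presses on something with over 40 N, if the wrist force passes 120 N, or if a joint passes its speed limit or range.

ROBOT

A 7-joint arm with a two-finger parallel gripper is mounted at the origin on the work surface. World frame = base frame: x ahead of the robot, y to its left, z up, the work surface at z = 0. Lengths are in m, angles in rad, forces in N, time in s.
With the tool pointing down it reaches from about 0.4 to 0.925 m from the base axis. Payload 5.6 kg.
Tool frame: the origin (TCP) lies midway between the tips of the shut fingers; the grasp point (between the pads) lies 19 mm behind it (arm.grip_depth is the distance from the TCP to the grasp point, in m); z points along the fingers, y is the line along which they close (so a half turn about z gives the same grasp; the last joint's range is limited). The gripper opens to 85 mm and grips with 20 to 120 N. Pads are 22 mm wide; open, the fingers measure 114 mm over their backs; the gripper's body (76 mm by 85 mm) begins 54 mm behind the grasp point. The pads swing forward as they close: fully open they stand 13 mm farther back than shut.
Start: joints at [1.223, 0.468, -0.012, 1.603, 0.006, 1.071, -0.056], TCP at [0.195, -0.62, 0.231] pointing down, gripper open.
Joint ranges: [-2.53, 2.53], [-0.31, 2.02], [-1.57, 1.55], [0.28, 2.44], [-1.29, 4.43], [0.15, 1.84], [-2.92, 2.92]. Speed limits (rad/s): [2.57, 2.57, 3.14, 3.14, 3.14, 3.14, 3.14].

INTERFACE

Orientations are given as a unit quaternion [x, y, z, w].
In Python, from plant import arm, viewer, boxes_of, trace, pinpoint gives the robot as it stands.
- The arm moves only by the tool step_arm, never from a script. Its argument "steps" is a list of rows, each a list of 5 numbers: the opening, from -1 (shut) to 1 (fully open), then the shift along the tool's x, y, z in mm, then the turn about the tool's z in degrees. In form: [[fingers, tx, ty, tz, twist], ...]. A call has 1 to 20 rows; each row is the pose to reach, as a shift and turn from the pose commanded when the call began, along the tool's axes at that moment; what a row does not reach only later rows make up. A row lasts 1/8 s, in which the tool goes at most 62.5 mm and 10.7 degrees, less where a joint would pass 70% of its speed; a pose out of reach is approached as far as the arm can. A call with a gripper value outside its range is refused whole. The fingers move at their own pace and stop on an object; the grip force is fixed at half the most. Time passes only in rows, so rows that repeat a pose let the fingers close. It gives the time, the measured TCP pose, the force, the opening and the grip force at its end, in the units of the state.
- arm.get_state(): the state, without advancing time (a new reading comes with each control period).
- viewer.read_camera(name): name is "side" or "top" or "wrist"; returns a dict with "pixels" (420x560x3 uint8, blue, green, red), "vertical_fov" (degrees; the focal length in pixels is half the picture's height over the tangent of half this angle, whatever the lens; pixels are square), "cx", "cy" (the principal point, pixels), "D" ([k1, k2, p1, p2, k3] as OpenCV has them; the pictures are not rectified), "origin" and "attitude" of the camera in the world; the wrist camera has in their place "T_tool_cam" (4x4, takes a point from camera to tool coordinates, whose origin is the TCP and whose axes are the flange's). Camera axes: x right, y down, z forward; pixel columns grow to the right and rows downward; lengths in m; the calibration is good to about 2 mm. A picture is of the moment at which its call begins: read the wrist's pose just before it. There is no depth.
- arm.hand_in(): hands the job in; it is judged then, once.
Trained networks look in a picture, given as the dict that the camera call returned (one of the last four; its "shot" number tells which), for a name from the list of things; names that differ only in an ending like _2 or _b are one class to them, and where a whole thing is asked for, a point or a joint stands for the part that bears it (a point fixed in the world has none). Each returns a list of dicts, best first, with "p" (0 to 1); they miss things now and then, are a little off and sometimes report something else, mostly with a low value. They report only what shows in the picture. A call takes as long as a camera call. They do not tell look-alikes from the thing itself.
- boxes_of(picture, target): "xy" ([column, row] in pixels, amid what is visible of it).
- trace(picture, target): "mask" (420x560 bool, what is visible of it) and "xy" ([column, row] in pixels, amid what is visible of it).
- pinpoint(picture, target): "xy" ([column, row] in pixels: a listed point, or the origin of a listed thing).
The state is a dict: "time": time; "joint_positions": joint angles; "dq": joint speeds; "tau": joint torques, N m; "tool_pos": TCP position; "tool_rot": TCP orientation; "force": force on the tool from outside, world axes, zero at the start; "wrist_torque": the same for the moment, N m; "grip_width": opening from 0.0 (shut) to 1.0 (fully open); "grip_force": force on a finger pad.
Only numpy, scipy, OpenCV 4.12 (cv2) and the standard library are available. Lean on these libraries where they do the work, as an engineer would, in place of code of your own. Each camera call takes 0.05 s, during which the arm holds its last target. There are 200 camera calls.

## Working session

There is one attempt and no reset: what is moved stays moved. The work goes in short steps, Python scripts to look and compute and a tool call to move; the robot and the scene stay as the last step left them, time stands still between calls to the robot, and variables do not carry over. Pictures are saved under pics/ and viewed, at most 10 in all, crops included, and the job is handed in when it is done.

Besides the shell and the picture viewer there is one more tool, called after ">>>" as name(argument=value, ...) on one line, values as JSON. step_arm: Moves the arm, as the interface text tells. Its arguments: {"type":"object","properties":{"steps":{"type":"array"}},"required":["steps"]}

```bash
mkdir -p pics
cat > h.py <<'E'
import numpy as np, cv2
from scipy.spatial.transform import Rotation as R
from plant import arm, viewer, boxes_of, trace, pinpoint
def K(p):
    h=p["pixels"].shape[0]; f=h/2/np.tan(np.radians(p["vertical_fov"])/2)
    return np.array([[f,0,p["cx"]],[0,f,p["cy"]],[0,0,1.]])
def att(a):
    a=np.array(a,float); return a if a.shape==(3,3) else R.from_quat(a).as_matrix()
def campose(p,s=None):
    if "T_tool_cam" in p:
        T=np.eye(4); T[:3,:3]=R.from_quat(s["tool_rot"]).as_matrix(); T[:3,3]=s["tool_pos"]
        T=T@np.array(p["T_tool_cam"]); return T[:3,3],T[:3,:3]
    return np.array(p["origin"]),att(p["attitude"])
def ray(p,xy,s=None):
    u=cv2.undistortPoints(np.array([[xy]],float),K(p),np.array(p["D"],float))[0,0]
    o,A=campose(p,s); return o,A@np.array([u[0],u[1],1])
def atz(p,xy,z,s=None):
    o,d=ray(p,xy,s); return o+d*(z-o[2])/d[2]
def proj(p,X,s=None):
    o,A=campose(p,s); r=cv2.Rodrigues(A.T)[0]
    return cv2.projectPoints(np.array(X,float).reshape(-1,1,3),r,-A.T@o,K(p),np.array(p["D"],float))[0][:,0]
def shoot(n):
    s=arm.get_state(); return viewer.read_camera(n),s
E
cat > a.py <<'E'
from h import *
s=arm.get_state(); print({k:np.round(v,3).tolist() for k,v in s.items()})
Z=dict(rest=.05,lip_far=.06,lip_near=.06,key_grip=.092,board=.05,holder=0,dish=.012,bottle=0,spool=0,tape=0,driver=0,tweezers=0)
for n in ["top","side","wrist"]:
    p,s=shoot(n); cv2.imwrite(f"pics/{n}0.png",p["pixels"])
    o,A=campose(p,s); print(n,p["vertical_fov"],o.round(3),A[:,2].round(2))
    for t,z in Z.items():
        for d in pinpoint(p,t)[:3]: print(" ",t,round(d["p"],2),np.round(d["xy"],1),atz(p,d["xy"],z,s).round(3)[:2])
E
python3 a.py
```

```text
{'time': 0.0, 'joint_positions': [1.223, 0.468, -0.012, 1.604, 0.006, 1.071, -0.056], 'dq': [0.0, 0.0, -0.0, 0.0, -0.0, -0.0, -0.001], 'tau': [0.0, -53.239, 0.021, -25.131, 0.011, 0.008, 0.0], 'tool_pos': [0.195, -0.62, 0.23], 'tool_rot': [0.988, 0.152, -0.0, -0.001], 'force': [-0.325, 0.787, 0.847], 'wrist_torque': [-0.025, 0.025, -0.01], 'grip_force': 0.0, 'grip_width': 1.003}
top 44.68576359259656 [0.394 0.03  1.329] [ 0.13  0.   -0.99]
  rest 0.42 [337.6 247.7] [ 0.467 -0.107]
  rest 0.37 [190.7 204.1] [0.575 0.264]
  lip_far 0.71 [226.6 205.1] [0.572 0.172]
  lip_far 0.64 [337.4 244.8] [ 0.473 -0.105]
  lip_near 0.57 [277.9 205.6] [0.571 0.043]
  key_grip 0.48 [327.6 194.2] [ 0.595 -0.079]
  board 0.85 [386.4 294.6] [ 0.352 -0.226]
  board 0.8 [254.7 205.1] [0.573 0.102]
  holder 0.57 [281.4 206.4] [0.577 0.034]
  dish 0.52 [305. 185.] [ 0.632 -0.027]
  dish 0.27 [274.2 161.5] [0.695 0.054]
  bottle 0.6 [192.6 202.1] [0.587 0.268]
  spool 0.96 [369.1 172. ] [ 0.67  -0.197]
  tape 0.64 [276.1 268.7] [0.415 0.047]
  driver 0.64 [275.5 160.8] [0.699 0.051]
  tweezers 0.68 [342.5 243.2] [ 0.481 -0.125]
side 48.41631977475288 [ 0.176 -0.544  0.888] [ 0.35  0.57 -0.74]
  lip_far 0.55 [262.5 192.9] [0.565 0.164]
  lip_near 0.67 [295.5 225. ] [0.579 0.034]
  key_grip 0.8 [328.4 250.1] [ 0.585 -0.083]
  board 0.85 [189.1 186.7] [0.422 0.288]
  board 0.75 [274.3 382. ] [ 0.348 -0.253]
  board 0.73 [383.4 295.1] [ 0.637 -0.214]
  holder 0.92 [298.3 241.9] [0.585 0.028]
  dish 0.7 [328.5 244. ] [ 0.637 -0.022]
  bottle 0.96 [249.6 181.2] [0.586 0.272]
  bottle 0.73 [328.4 217.7] [0.693 0.054]
  spool 0.96 [386.5 296.4] [ 0.668 -0.201]
  spool 0.39 [294.9 306.9] [ 0.481 -0.118]
  tape 0.59 [236.8 267.4] [0.423 0.038]
  driver 0.58 [329.7 218. ] [0.695 0.051]
  tweezers 0.7 [296.7 308.3] [ 0.483 -0.123]
wrist 64.44410245507478 [ 0.269 -0.597  0.373] [-0.29 -0.09 -0.95]
```

View pics/top0.png

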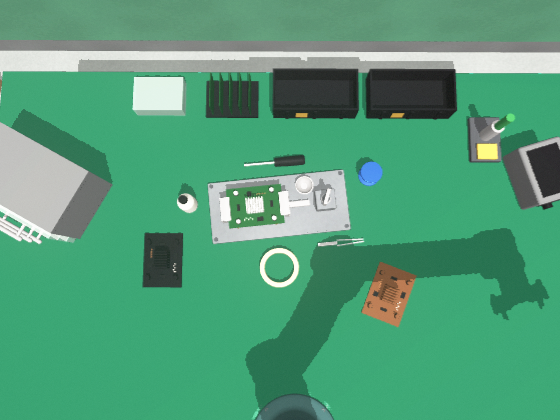

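View pics/side0.png

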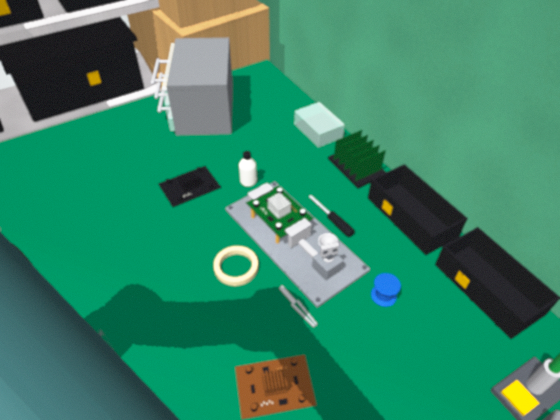

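The green board on the grey holder at (255,205) in the top view is the one meant. The brown board at (388,295) and the black one at (163,260) are look-alikes lying on the bench. The key is at about (326,197), and the dish beside it is at (305,185). I'll move above the holder for a close look.

>>> step_arm(steps=[[1,50,-41,-20,0],[1,100,-82,-20,0],[1,150,-123,-20,0],[1,200,-165,-20,0],[1,250,-206,-20,0],[1,300,-247,-20,0],[1,350,-288,-20,0],[1,400,-329,-20,0],[1,450,-370,-20,0],[1,500,-411,-20,0],[1,550,-450,-20,0],[1,550,-450,-20,0],[1,550,-450,-20,0],[1,550,-450,-20,0]])

```text
time: 3.7
tool_pos: [0.5842, -0.0271, 0.2511]
tool_rot: [0.989, 0.151, -0.0, 0.0]
force: [0.2, -0.0, -0.4]
grip_width: 0.999
grip_force: 0.0
```

```bash
cat > b.py <<'E'
from h import *
import sys
p,s=shoot("wrist"); cv2.imwrite(sys.argv[1],p["pixels"])
print(s["time"],np.round(s["tool_pos"],4),np.round(s["tool_rot"],3),np.round(s["joint_positions"],2),np.round(s["force"],1))
Z=dict(rest=.05,lip_far=.06,lip_near=.06,key_grip=.092,board=.05,holder=0,dish=.012)
for t,z in Z.items():
    for d in pinpoint(p,t)[:3]: print(" ",t,round(d["p"],2),np.round(d["xy"],1),atz(p,d["xy"],z,s).round(4)[:2])
for d in trace(p,"key_grip")[:1]:
    m=d["mask"]; ys,xs=np.nonzero(m); print("keymask",d["p"],m.sum(),xs.min(),xs.max(),ys.min(),ys.max())
    cv2.imwrite("keymask.png",m.astype(np.uint8)*255)
E
python3 b.py pics/w1.png
```

```text
3.7 [ 0.5842 -0.0271  0.2511] [ 0.989  0.151 -0.     0.   ] [ 0.27  0.37 -0.36  1.73  0.15  1.07 -1.4 ] [ 0.2 -0.  -0.4]
  lip_far 0.68 [ 88.4 144.1] [0.5664 0.1638]
  lip_far 0.53 [150.7 152.7] [0.5764 0.1023]
  lip_far 0.31 [330.  200.1] [ 0.5836 -0.0855]
  lip_near 0.74 [212.6 166.4] [0.5814 0.0397]
  lip_near 0.69 [286.6 132.2] [ 0.6358 -0.0212]
  key_grip 0.89 [329.3 198. ] [ 0.5924 -0.0764]
  board 0.73 [370.5 362.3] [ 0.3946 -0.212 ]
  board 0.68 [151.7 154.6] [0.5724 0.1041]
  holder 0.73 [227.8 160.5] [0.5799 0.0321]
  dish 0.53 [152.5 154.1] [0.5638 0.1154]
keymask 0.78 782 313 346 176 217
```

View pics/w1.png

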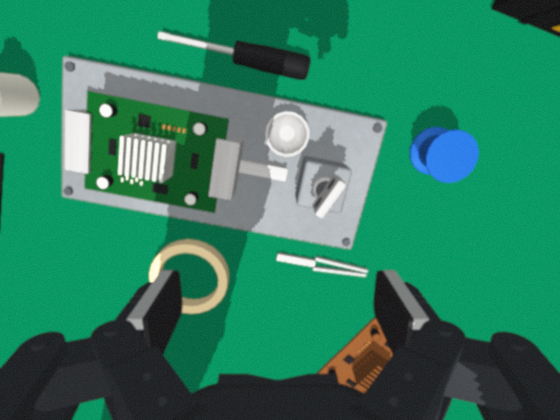

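The wrist view shows the green board with its heat sink at (148,158), the jaws at (77,140) and (225,168), the dish at (287,130), and the key blade running from (319,216) to (344,182). The measured distance from key to board centre is 179 mm, against 180 mm given. Next I'll measure the blade angle.

```bash
cat > k.py <<'E'
from h import *
# blade: bright mask near the key, mapped to plane z=.098
def blade(p,s,c,z=.098,rad=28):
    g=cv2.cvtColor(p["pixels"],cv2.COLOR_BGR2GRAY); m=(g>205).astype(np.uint8)
    n,l,st,ce=cv2.connectedComponentsWithStats(m)
    best=[i for i in range(1,n) if st[i,4]>40 and np.hypot(*(ce[i]-c))<rad]
    i=max(best,key=lambda i:st[i,4])
    ys,xs=np.nonzero(l==i); W=np.array([atz(p,(x,y),z,s)[:2] for x,y in zip(xs,ys)])
    r=cv2.minAreaRect((W*1e4).astype(np.float32)); b=cv2.boxPoints(r)/1e4
    e=max([b[1]-b[0],b[2]-b[1]],key=lambda v:np.hypot(*v)); 
    return b.mean(0),np.array(r[1])/10,np.degrees(np.arctan2(e[1],e[0]))%180,len(xs),ce[i]
if __name__=="__main__":
    p,s=shoot("wrist"); c=pinpoint(p,"key_grip")[0]["xy"]; print(c)
    print(blade(p,s,np.array(c)))
    q=R.from_quat(s["tool_rot"]).as_matrix(); print("tool y ang",np.degrees(np.arctan2(q[1,1],q[0,1])),"pos",s["tool_pos"],"j7",s["joint_positions"][6])
    # triangulate key_grip in all three
    O=[];D=[]
    for n in ["top","side","wrist"]:
        p,s=shoot(n); 
        for t in ["key_grip","lip_far","lip_near"]:
            for d in pinpoint(p,t)[:2]: 
                if d["p"]>.3: print(n,t,round(d["p"],2),np.round(d["xy"]),atz(p,d["xy"],.092 if t[0]=="k" else .06,s).round(4)[:2])
E
python3 k.py
```

```text
[333.3, 202.0]
(array([ 0.59230787, -0.07653055], dtype=float32), array([ 8.43133698, 39.08399353]), np.float32(164.64938), 361, array([331.28531856, 200.35734072]))
tool y ang -72.5729909087926 pos [ 0.58461532 -0.0261526   0.25138788] j7 -1.4044309531482821
top lip_far 0.63 [224. 209.] [0.5616 0.1769]
top lip_near 0.57 [279. 205.] [0.5721 0.0401]
side key_grip 0.57 [327. 248.] [ 0.5867 -0.0773]
side lip_far 0.56 [264. 191.] [0.5704 0.1674]
side lip_near 0.6 [296. 221.] [0.5865 0.0428]
wrist key_grip 0.89 [330. 203.] [ 0.5889 -0.0777]
wrist lip_far 0.81 [ 92. 144.] [0.5681 0.1625]
wrist lip_near 0.92 [211. 167.] [0.5809 0.0425]
```

Blade centre is (0.592, -0.0765) and it points at 165°. Its measured size is 39 x 8.4 mm, which fits. I'll pre-rotate counter-clockwise so the wrist has room to wind, and check joint 7 along the way.

>>> step_arm(steps=[[1,-3,15,15,-10],[1,-6,30,30,-20],[1,-9,50,50,-30],[1,-9,50,60,-40],[1,-9,50,70,-50]])

```text
time: 5.48
tool_pos: [0.591, -0.0766, 0.1807]
tool_rot: [0.83, 0.557, -0.0, -0.0]
force: [-0.4, 0.5, 0.1]
grip_width: 0.996
grip_force: 0.0
```

```bash
python3 -c "
from h import *
s=arm.get_state();print(s['time'],np.round(s['joint_positions'],2),s['tool_pos'])"
```

```text
5.475 [ 0.45  0.49 -0.5   1.76  0.28  0.96 -0.55] [ 0.591042   -0.07661402  0.18072193]
```

>>> step_arm(steps=[[1,0,0,0,-10],[1,0,0,0,-20],[1,0,0,0,-30],[1,0,0,0,-40],[1,0,0,0,-50],[1,0,0,0,-60],[1,0,0,0,-70],[1,0,0,0,-80],[1,0,0,0,-90],[1,0,0,0,-97],[1,0,0,0,-97],[1,0,0,0,-97]])

```text
time: 6.98
tool_pos: [0.5911, -0.0763, 0.1812]
tool_rot: [0.136, 0.991, -0.0, -0.0]
force: [-0.8, -0.1, -1.1]
grip_width: 0.999
grip_force: 0.0
```

```bash
python3 k.py; python3 b.py pics/w2.png
```

```text
[280.2, 220.5]
7.075 [ 0.5911 -0.0762  0.1813] [ 0.136  0.991 -0.     0.   ] [ 0.71  0.61 -0.88  1.74  0.54  1.05  0.94] [-0.8  0.5  0.8]
  rest 0.42 [385.6 146.9] [0.5719 0.0199]
  lip_near 0.7 [414.9 150.4] [0.5787 0.0391]
  key_grip 0.65 [484.9 122.2] [0.5649 0.077 ]
  key_grip 0.58 [280.9 219.9] [ 0.5954 -0.0755]
  board 0.61 [484.5 119.1] [0.5711 0.101 ]
  holder 0.63 [382.6 146.5] [0.5808 0.031 ]
  dish 0.66 [383.1 146.7] [0.5787 0.0282]
  dish 0.58 [340.9 214.1] [ 0.6327 -0.0237]
keymask 0.63 890 267 290 182 243Traceback (most recent call last):
  File "k.py", line 14, in <module>
    print(blade(p,s,np.array(c)))
          ~~~~~^^^^^^^^^^^^^^^^^
  File "k.py", line 7, in blade
    i=max(best,key=lambda i:st[i,4])
ValueError: max() iterable argument is empty
```

View pics/w2.png

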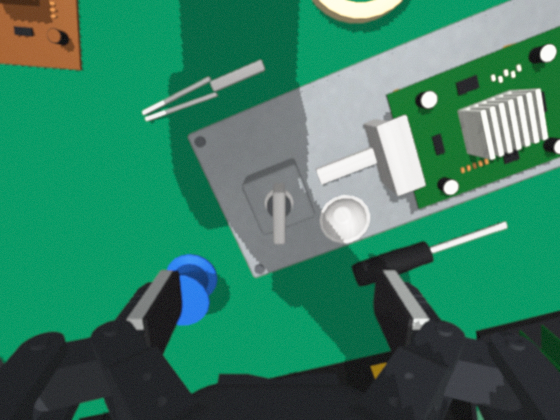

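The key blade is at (279,193)–(279,244), upright in the image, so it lies along tool x. The jaw rod is at (347,167) and the dish at (345,218), both well below finger height. Averaging the two opposed views gives a key axis near (0.593, -0.076). Descending to grip.

>>> step_arm(steps=[[1,-2,0,30,0],[1,-2,0,60,0],[1,-2,0,85,0],[1,-2,0,100,0],[1,-2,0,108,0],[1,-2,0,108,0],[-1,-2,0,108,0],[-1,-2,0,108,0],[-1,-2,0,108,0],[-1,-2,0,108,0],[-1,-2,0,108,0],[-1,-2,0,108,0],[-1,-2,0,108,0]])

```text
time: 9.15
tool_pos: [0.5933, -0.0761, 0.0736]
tool_rot: [0.135, 0.991, 0.0, 0.0]
force: [-0.1, 1.9, 4.3]
grip_width: 0.094
grip_force: 60.2
```

```bash
cat > st.py <<'E'
from h import *
s=arm.get_state(); q=R.from_quat(s["tool_rot"]).as_matrix()
print("t",s["time"],"pos",np.round(s["tool_pos"],4),"xang",np.degrees(np.arctan2(q[1,0],q[0,0])).round(1),"tilt",np.degrees(np.arccos(-q[2,2])).round(2),"F",np.round(s["force"],1),"M",np.round(s["wrist_torque"],2),"w",s["grip_width"],s["grip_force"],"q",np.round(s["joint_positions"],2))
print("F in tool",(q.T@s["force"]).round(1))
E
python3 st.py
```

```text
t 9.15 pos [ 0.5933 -0.0761  0.0736] xang 164.5 tilt 0.05 F [-0.1  1.9  4.3] M [0.48 0.05 0.03] w 0.09401294564121511 60.163153409957886 q [ 0.63  0.74 -0.78  1.8   0.66  0.88  0.85]
F in tool [ 0.6  1.8 -4.3]
```

The grip is on the blade at about 8 mm opening, with low side force. First part turn: 80° clockwise.

>>> step_arm(steps=[[-1,0,0,0,8],[-1,0,0,0,16],[-1,0,0,0,24],[-1,0,0,0,32],[-1,0,0,0,40],[-1,0,0,0,48],[-1,0,0,0,56],[-1,0,0,0,64],[-1,0,0,0,72],[-1,0,0,0,80],[-1,0,0,0,80],[-1,0,0,0,80]])

```text
time: 10.65
tool_pos: [0.5925, -0.0765, 0.0736]
tool_rot: [0.74, 0.673, -0.001, -0.0]
force: [-2.3, 1.8, 6.4]
grip_width: 0.091
grip_force: 60.6
```

```bash
python3 st.py; python3 -c "
from h import *
for n in ['top','side','wrist']:
    p,s=shoot(n)
    for t in ['lip_far','lip_near']:
        for d in pinpoint(p,t)[:2]: print(n,t,round(d['p'],2),np.round(d['xy']),atz(p,d['xy'],.06,s).round(4)[:2])
"
```

```text
t 10.65 pos [ 0.5925 -0.0765  0.0736] xang 84.6 tilt 0.07 F [-2.3  1.8  6.4] M [ 0.45  0.7  -0.05] w 0.0905671400003913 60.558419823646545 q [ 0.42  0.64 -0.46  1.82  0.38  0.78 -0.34]
F in tool [ 1.5 -2.4 -6.4]
top lip_far 0.67 [224. 209.] [0.5616 0.1784]
top lip_near 0.67 [281. 205.] [0.5734 0.0356]
side lip_far 0.7 [261. 190.] [0.5671 0.1751]
side lip_far 0.59 [248. 183.] [0.5518 0.2133]
side lip_near 0.57 [297. 227.] [0.5795 0.0284]
wrist lip_near 0.65 [222.  22.] [0.5795 0.035 ]
```

Force is low and the near jaw has moved out by about 6 mm. Second part turn.

>>> step_arm(steps=[[-1,0,0,0,8],[-1,0,0,0,16],[-1,0,0,0,24],[-1,0,0,0,32],[-1,0,0,0,40],[-1,0,0,0,48],[-1,0,0,0,56],[-1,0,0,0,64],[-1,0,0,0,72],[-1,0,0,0,80],[-1,0,0,0,80],[-1,0,0,0,80]])

```text
time: 12.6
tool_pos: [0.592, -0.0758, 0.0736]
tool_rot: [0.999, 0.04, -0.001, -0.0]
force: [-3.2, 3.5, 8.1]
grip_width: 0.09
grip_force: 60.8
```

```bash
python3 st.py
```

```text
t 12.6 pos [ 0.592  -0.0758  0.0736] xang 4.6 tilt 0.16 F [-3.2  3.5  8.1] M [ 0.8   0.9  -0.01] w 0.08955831735517662 60.81941843032837 q [ 0.16  0.58 -0.12  1.84  0.1   0.73 -1.5 ]
F in tool [-3.  -3.8 -8.1]
```

>>> step_arm(steps=[[-1,0,0,0,8],[-1,0,0,0,16],[-1,0,0,0,24],[-1,0,0,0,28],[-1,0,0,0,28],[-1,0,0,0,28]])

```text
time: 13.35
tool_pos: [0.5921, -0.0755, 0.0736]
tool_rot: [0.979, -0.202, -0.001, -0.0]
force: [-3.8, 4.1, 8.1]
grip_width: 0.094
grip_force: 60.8
```

```bash
python3 st.py
```

```text
t 13.35 pos [ 0.5921 -0.0755  0.0736] xang -23.4 tilt 0.16 F [-3.8  4.1  8.1] M [ 0.9   0.82 -0.05] w 0.09390521454760717 60.80662429332733 q [ 0.07  0.58  0.01  1.84 -0.01  0.72 -1.9 ]
F in tool [-5.1 -2.3 -8.1]
```

No stop yet at 188° total. Continuing in smaller turns.

>>> step_arm(steps=[[-1,0,0,0,4],[-1,0,0,0,8],[-1,0,0,0,12],[-1,0,0,0,12]])

```text
time: 13.85
tool_pos: [0.5921, -0.0754, 0.0736]
tool_rot: [0.953, -0.304, -0.001, -0.0]
force: [-3.6, 4.2, 8.0]
grip_width: 0.088
grip_force: 60.8
```

```bash
python3 st.py
```

```text
t 13.85 pos [ 0.5921 -0.0754  0.0736] xang -35.4 tilt 0.16 F [-3.6  4.2  8. ] M [0.9  0.81 0.01] w 0.08799384818464302 60.80394387245178 q [ 0.03  0.58  0.06  1.84 -0.05  0.72 -2.07]
F in tool [-5.4 -1.4 -8. ]
```

>>> step_arm(steps=[[-1,0,0,0,4],[-1,0,0,0,8],[-1,0,0,0,8]])

```text
time: 14.22
tool_pos: [0.5922, -0.0753, 0.0736]
tool_rot: [0.929, -0.369, -0.001, -0.0]
force: [-4.3, 3.8, 7.7]
grip_width: 0.094
grip_force: 60.8
```

```bash
python3 st.py
```

```text
t 14.225 pos [ 0.5922 -0.0753  0.0736] xang -43.4 tilt 0.16 F [-4.3  3.8  7.7] M [0.89 0.71 0.05] w 0.09432270692749219 60.79232454299927 q [-0.    0.58  0.09  1.85 -0.08  0.72 -2.19]
F in tool [-5.8  0.3 -7.6]
```

>>> step_arm(steps=[[-1,0,0,0,3],[-1,0,0,0,6],[-1,0,0,0,6]])

```text
time: 14.6
tool_pos: [0.5923, -0.0752, 0.0736]
tool_rot: [0.909, -0.417, -0.001, -0.0]
force: [-4.3, 4.3, 6.7]
grip_width: 0.094
grip_force: 60.9
```

```bash
python3 st.py
```

```text
t 14.6 pos [ 0.5923 -0.0752  0.0736] xang -49.3 tilt 0.14 F [-4.3  4.3  6.7] M [0.86 0.71 0.35] w 0.09352358310894343 60.93743920326233 q [-0.02  0.58  0.12  1.85 -0.1   0.72 -2.27]
F in tool [-6.1  0.4 -6.7]
```

>>> step_arm(steps=[[-1,0,0,0,3],[-1,0,0,0,6],[-1,0,0,0,6]])

```text
time: 14.98
tool_pos: [0.5923, -0.0752, 0.0736]
tool_rot: [0.886, -0.463, -0.001, 0.0]
force: [-4.0, 3.7, 7.0]
grip_width: 0.092
grip_force: 63.6
```

```bash
python3 st.py
```

```text
t 14.975 pos [ 0.5923 -0.0752  0.0736] xang -55.2 tilt 0.13 F [-4.   3.7  7. ] M [0.83 0.7  0.85] w 0.09188518527017663 63.6302375793457 q [-0.04  0.58  0.15  1.85 -0.12  0.72 -2.36]
F in tool [-5.3  1.2 -7. ]
```

The wrist moment rose from 0.05 to 0.85 N m over the last 12°, so the key is at its stop after about 211°. Releasing and rising straight up.

>>> step_arm(steps=[[1,0,0,0,0],[1,0,0,0,0],[1,0,0,0,0],[1,0,0,0,0],[1,0,0,0,0],[1,0,0,0,0],[1,0,0,-20,0],[1,0,0,-60,0],[1,0,0,-110,0],[1,0,0,-150,0],[1,0,0,-180,0],[1,0,0,-180,0],[1,0,0,-180,0]])

```text
time: 16.6
tool_pos: [0.5926, -0.0766, 0.2535]
tool_rot: [0.885, -0.466, -0.0, -0.0]
force: [0.5, 1.0, 0.1]
grip_width: 1.003
grip_force: 0.0
```

```bash
python3 st.py; python3 b.py pics/w3.png; python3 k.py
```

```text
t 16.6 pos [ 0.5926 -0.0766  0.2535] xang -55.5 tilt 0.01 F [0.5 1.  0.1] M [ 0.02 -0.03 -0.  ] w 1.0026384543394677 0.0 q [-0.07  0.36  0.19  1.72 -0.07  1.07 -2.4 ]
F in tool [-0.6 -1.  -0.1]
16.6 [ 0.5926 -0.0766  0.2535] [ 0.885 -0.466 -0.    -0.   ] [-0.07  0.36  0.19  1.72 -0.07  1.07 -2.4 ] [0.5 1.  0.1]
  rest 0.48 [278.1 193.2] [ 0.5844 -0.0668]
  rest 0.35 [236.8 250.4] [0.5851 0.0148]
  lip_far 0.69 [179.2 360.9] [0.5654 0.1783]
  lip_near 0.7 [237.5 258.8] [0.5805 0.0184]
  key_grip 0.88 [275.6 192. ] [ 0.5933 -0.0754]
  board 0.78 [514.5 169.2] [ 0.3922 -0.2311]
  board 0.61 [204.7 308.7] [0.576  0.1017]
  board 0.4 [181.3 361.2] [0.5608 0.1867]
  holder 0.57 [236.2 246.8] [0.581  0.0334]
  dish 0.79 [220.7 192.1] [ 0.6357 -0.0212]
  dish 0.74 [368.6 192.1] [ 0.4907 -0.1208]
keymask 0.8 548 268 285 167 212
[279.6, 193.4]
(array([ 0.59204245, -0.07692351], dtype=float32), array([ 7.90924683, 39.10629578]), np.float32(136.59534), 345, array([277.53623188, 193.16231884]))
tool y ang -145.54273015098238 pos [ 0.59287783 -0.0767129   0.25282883] j7 -2.402638414972534
top lip_far 0.79 [221. 209.] [0.5626 0.1859]
top lip_near 0.71 [284. 203.] [0.578  0.0274]
side key_grip 0.68 [329. 246.] [ 0.5926 -0.0746]
side lip_far 0.61 [258. 189.] [0.5638 0.1824]
side lip_near 0.85 [298. 227.] [0.5801 0.0277]
side lip_near 0.5 [249. 184.] [0.5518 0.2091]
wrist key_grip 0.91 [278. 194.] [ 0.5903 -0.0752]
wrist key_grip 0.67 [206. 309.] [0.5824 0.0713]
wrist lip_far 0.78 [181. 361.] [0.5645 0.1769]
wrist lip_near 0.84 [232. 260.] [0.5844 0.0231]
```

View pics/w3.png

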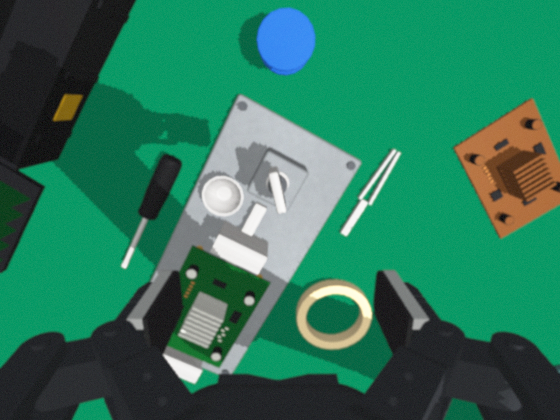

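The blade is now at 136.6°. The holder's x axis at about 6.3° minus 229° gives 137°, so the key reads 4.0 rad and is fully wound. The jaws at (237,252) and (183,368) are 157 mm apart and clear of the board, which still sits on its posts with the heat sink at (203,318). The dish at (222,195) has not moved. Moving over the board now.

>>> step_arm(steps=[[1,-26,-14,0,-10],[1,-52,-28,0,-20],[1,-78,-42,0,-30],[1,-104,-56,0,-40],[1,-130,-70,10,-50],[1,-158,-85,20,-60],[1,-158,-85,30,-62],[1,-158,-85,30,-62],[1,-158,-85,30,-62]])

```text
time: 18.88
tool_pos: [0.5742, 0.1002, 0.2235]
tool_rot: [0.999, 0.055, 0.0, 0.0]
force: [-0.2, 0.8, 1.4]
grip_width: 0.998
grip_force: 0.0
```

```bash
python3 st.py
cat > hs.py <<'E'
from h import *
import sys
p,s=shoot("wrist"); cv2.imwrite(sys.argv[1],cv2.resize(p["pixels"],None,fx=1.4,fy=1.4))
for t in ["board","rest","lip_far","lip_near"]:
    for d in pinpoint(p,t)[:2]: print(t,round(d["p"],2),np.round(d["xy"]),atz(p,d["xy"],.06 if t[0]=="l" else .05,s).round(4)[:2])
b=trace(p,"board")
for d in b[:2]: print("board mask",d["p"],d["mask"].sum(),d["xy"])
hsv=cv2.cvtColor(p["pixels"],cv2.COLOR_BGR2HSV)
m=(cv2.inRange(hsv,(45,90,30),(85,255,130))).astype(np.uint8)
m=cv2.morphologyEx(m,cv2.MORPH_CLOSE,np.ones((41,41))) & b[0]["mask"].astype(np.uint8) if 0 else b[0]["mask"].astype(np.uint8)
c=max(cv2.findContours(m,0,1)[0],key=cv2.contourArea)[:,0]
W=np.array([atz(p,x,.053,s)[:2] for x in c.astype(float)])
r=cv2.minAreaRect((W*1e4).astype(np.float32)); print("board rect",np.array(r[0])/1e4,np.array(r[1])/10,r[2])
# predicted outlines for a look
psi=np.radians(float(sys.argv[2])); c0=np.array([float(sys.argv[3]),float(sys.argv[4])]); M=np.array([[np.cos(psi),-np.sin(psi)],[np.sin(psi),np.cos(psi)]])
im=p["pixels"].copy()
for hx,hy,z,col in [(50,70,.053,(0,0,255)),(18,21,.085,(255,0,255))]:
    X=[list(c0+M@np.array(v)*1e-3)+[z] for v in [(-hx,-hy),(hx,-hy),(hx,hy),(-hx,hy)]]
    cv2.polylines(im,[proj(p,X,s).round().astype(int)],True,col,1)
cv2.imwrite(sys.argv[1],cv2.resize(im,None,fx=1.4,fy=1.4))
E
python3 hs.py pics/w4.png 6.3 0.5727 0.1024
```

```text
t 18.875 pos [0.5742 0.1002 0.2235] xang 6.3 tilt 0.05 F [-0.2  0.8  1.4] M [-0.03 -0.03  0.04] w 0.9977857312389127 0.0 q [-0.17  0.37 -0.08  1.78  0.03  1.   -1.72]
F in tool [-0.1 -0.8 -1.4]
board 0.73 [ 68. 264.] [0.4677 0.3113]
board 0.63 [276. 188.] [0.5735 0.1003]
lip_far 0.57 [194. 188.] [0.5681 0.1777]
lip_near 0.67 [352. 188.] [0.5836 0.0296]
board mask 0.9 1457 [531.5, 329.8]
board mask 0.82 14508 [273.9, 185.2]
board rect [ 0.43573647 -0.21043867] [93.84291992 35.57122803] 70.05060577392578
```

View pics/w4.png

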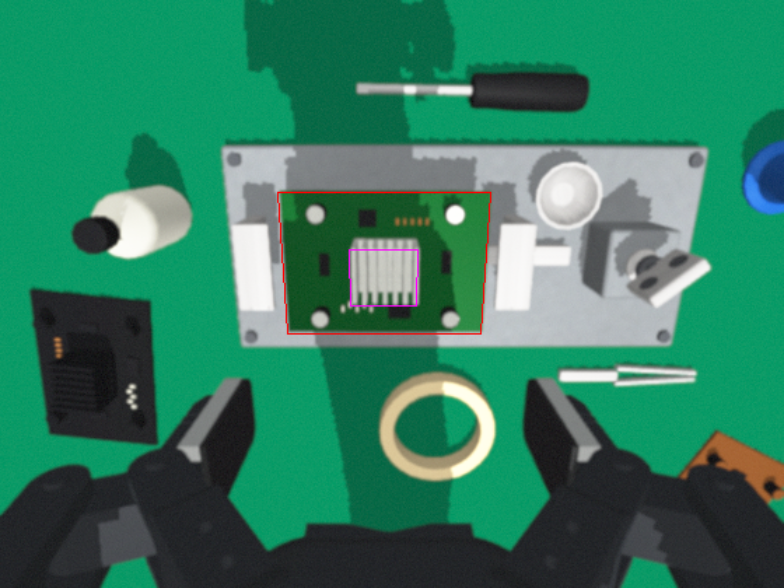

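The predicted board outline (red) and heat sink top (magenta) fit the picture closely, with the heat sink at (384,277) in the enlarged view and both jaws clear of the board's edges. Descending to pinch the heat sink.

>>> step_arm(steps=[[1,-1,-2,40,0],[1,-1,-2,80,0],[1,-1,-2,115,0],[1,-1,-2,140,0],[1,-1,-2,157,0],[1,-1,-2,167,0],[1,-1,-2,167,0],[1,-1,-2,167,0]])

```text
time: 20.18
tool_pos: [0.5732, 0.1037, 0.0571]
tool_rot: [0.998, 0.056, 0.001, -0.0]
force: [0.0, 0.7, -0.1]
grip_width: 1.002
grip_force: 0.0
```

```bash
python3 st.py
```

```text
t 20.175 pos [0.5732 0.1037 0.0571] xang 6.5 tilt 0.09 F [ 0.   0.7 -0.1] M [ 0.04 -0.    0.03] w 1.001972151790523 0.0 q [-0.18  0.59 -0.07  1.88  0.06  0.67 -1.75]
F in tool [ 0.1 -0.6  0.1]
```

>>> step_arm(steps=[[0.4,0,0,0,0],[0.2,0,0,0,0],[-1,0,0,0,0],[-1,0,0,0,0],[-1,0,0,0,0],[-1,0,0,0,0],[-1,0,0,0,0],[-1,0,0,0,0]])

```text
time: 21.18
tool_pos: [0.5729, 0.1034, 0.0569]
tool_rot: [0.998, 0.056, 0.0, 0.0]
force: [-1.6, 0.2, 5.3]
grip_width: 0.481
grip_force: 61.5
```

```bash
python3 st.py
```

```text
t 21.175 pos [0.5729 0.1034 0.0569] xang 6.4 tilt 0.05 F [-1.6  0.2  5.3] M [-0.18  0.24 -0.04] w 0.48066997798864197 61.52908444404602 q [-0.18  0.59 -0.07  1.88  0.06  0.67 -1.75]
F in tool [-1.6 -0.4 -5.3]
```

The grip closed at 41 mm on the 42 mm heat sink. Lifting straight up 100 mm.

>>> step_arm(steps=[[-1,0,0,-3,0],[-1,0,0,-8,0],[-1,0,0,-15,0],[-1,0,0,-25,0],[-1,0,0,-35,0],[-1,0,0,-45,0],[-1,0,0,-55,0],[-1,0,0,-65,0],[-1,0,0,-75,0],[-1,0,0,-85,0],[-1,0,0,-93,0],[-1,0,0,-98,0],[-1,0,0,-100,0],[-1,0,0,-100,0],[-1,0,0,-100,0],[-1,0,0,-100,0],[-1,0,0,-100,0],[-1,0,0,-100,0]])

```text
time: 23.42
tool_pos: [0.5725, 0.1035, 0.1562]
tool_rot: [0.998, 0.056, -0.0, 0.0]
force: [-0.5, 0.1, -3.2]
grip_width: 0.48
grip_force: 60.9
```

```bash
python3 st.py; python3 -c "
from h import *
P={n:shoot(n) for n in ['top','side','wrist']}
psi=np.radians(6.4);M=np.array([[np.cos(psi),-np.sin(psi)],[np.sin(psi),np.cos(psi)]]);c0=np.array([.5727,.1024])
ims=[]
for n,(p,s) in P.items():
    im=p['pixels'].copy()
    for hx,hy,z,col in [(50,70,.153,(0,0,255)),(18,21,.185,(255,0,255))]:
        X=[list(c0+M@np.array(v)*1e-3)+[z] for v in [(-hx,-hy),(hx,-hy),(hx,hy),(-hx,hy)]]
        cv2.polylines(im,[proj(p,X,s).round().astype(int)],True,col,1)
    if n=='wrist': im=im[60:360,80:480]
    else:
        c=proj(p,[[.573,.1,.1]],s)[0].astype(int); im=cv2.resize(im[c[1]-75:c[1]+75,c[0]-100:c[0]+100],(400,300),interpolation=cv2.INTER_CUBIC)
    ims.append(im)
    for d in pinpoint(p,'board')[:2]: print(n,round(d['p'],2),np.round(d['xy']),atz(p,d['xy'],.15,s).round(4)[:2])
cv2.imwrite('pics/f.png',np.vstack([np.hstack(ims[:2]),np.hstack([ims[2],ims[2]*0])]))
"
```

```text
t 23.425 pos [0.5725 0.1035 0.1562] xang 6.5 tilt 0.01 F [-0.5  0.1 -3.2] M [-0.02 -0.   -0.04] w 0.47979585213218906 60.90461611747742 q [-0.17  0.44 -0.08  1.83  0.04  0.86 -1.73]
F in tool [-0.4 -0.2  3.2]
top 0.83 [389. 293.] [ 0.3576 -0.2115]
top 0.7 [166. 260.] [0.4316 0.2995]
side 0.96 [189. 188.] [0.3904 0.1845]
side 0.78 [279. 181.] [0.5739 0.099 ]
wrist 0.87 [544. 398.] [ 0.5047 -0.0629]
wrist 0.84 [277. 264.] [0.5744 0.1031]
```

View pics/f.png

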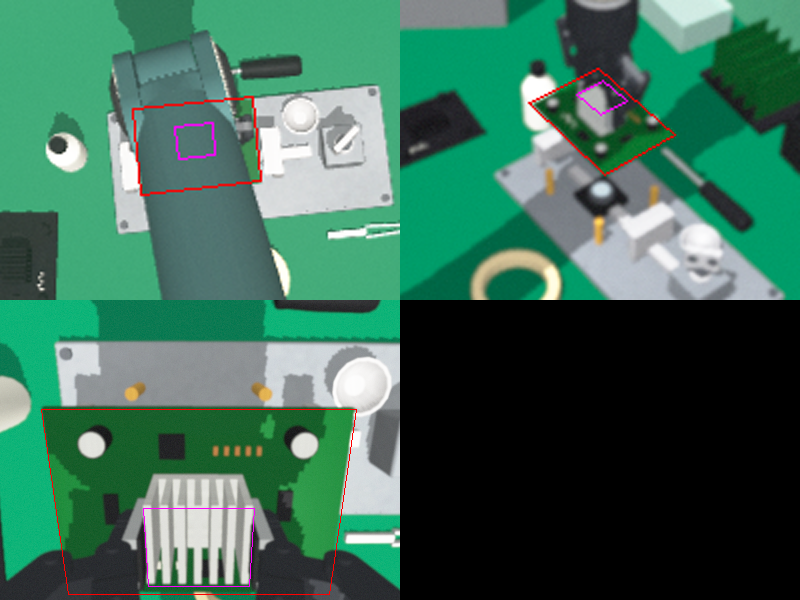

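The board is held level at the predicted pose: the red outline matches in the side and wrist views. The posts and the camera below are clear, and the load is 3.2 N. Handing in.

```bash
python3 -c "
from plant import arm
print(arm.hand_in())"
```

```text
the job is handed in; nothing more can be done
None
```

The key is wound to its stop with both jaws clear, and I handed the job in at about 23 s holding the board level about 100 mm above its posts, within about 1 mm of where it rested; the hand-in returned no verdict.

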